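# Draw the mandrel of a welding jig to its red band and hold it

### The arm

A 7-joint arm with a two-finger parallel gripper is mounted at the origin on the work surface. World frame = base frame: x ahead of the robot, y to its left, z up, the work surface at z = 0. Lengths are in m, angles in rad, forces in N, time in s.
With the tool pointing down it reaches from about 0.35 to 0.9 m from the base axis. Payload 19.9 kg.
Tool frame: the origin (TCP) lies at the very end of the fingers, on their centre line; the grasp point (between the pads) lies 19 mm behind it; y points along the fingers, x is the direction in which the jaws open and shut, and the axes are right-handed (so a half turn about y gives the same grasp; the last joint's range is limited). The gripper opens to 85 mm and grips with 20 to 120 N. Pads are 22 mm wide; open, the fingers measure 114 mm over their backs; the gripper's body (76 mm by 85 mm) begins 54 mm behind the grasp point. The pads swing forward as they close: fully open they stand 13 mm farther back than shut.
Start: joints at [1.165, 0.417, -0.01, 1.614, 0.005, 1.111, -0.053], TCP at [0.223, -0.584, 0.231] pointing down, gripper open.
Joint ranges: [-2.81, 2.81], [-0.39, 2.02], [-1.27, 1.25], [0.06, 2.57], [-1.19, 4.33], [0.19, 2], [-2.82, 2.82]. Speed limits (rad/s): [1.89, 1.89, 2.39, 2.39, 3.01, 3.01, 3.01].

### API

Orientations are given as a 3x3 rotation matrix whose columns are the frame's x, y, z axes.
In Python, from cell import bot, capture, camera_info gives the robot as it stands.
- The arm moves only by the tool play_rows, never from a script. Its argument "increments" is a list of rows, each an object with "dp": the shift along the world's x, y, z scaled (see below), a list of three; "rot": the turn, a rotation vector about the world's x, y, z scaled (see below), a list of three. In form: [{"dp": [dx, dy, dz], "rot": [wx, wy, wz]}, ...]. A call has 1 to 8 rows; each row is the pose to reach, as a shift and turn from the pose commanded when the call began; what a row does not reach only later rows make up. The controller multiplies each number of a shift by 0.3 m and each number of a turn by 2 rad. A row lasts 1/8 s, in which the tool goes at most 62.5 mm and 10.7 degrees, less where a joint would pass 70% of its speed; a pose out of reach is approached as far as the arm can. A call with a number of a shift or a turn outside -1 to 1 is refused whole. A call with a gripper value outside its range is refused whole. "jaw" is the opening, from -1 (shut) to 1 (fully open), set as the call begins (left out, the last holds). The fingers move at their own pace and stop on an object; "newtons" is the grip in N (left out, the last holds). Time passes only in rows, so rows that repeat a pose let the fingers close. It gives the time, the measured TCP pose, the force and the opening at its end, in the units of the state.
- bot.get_state(): the state, without advancing time (a new reading comes with each control period).
- capture(name): name is "scene" or "top" or "wrist"; returns the picture (400x640x3 uint8, red, green, blue); there is no depth.
- camera_info(name): a dict with "fx", "fy", "cx", "cy" (pixels), "view" (4x4, takes a point from world to camera coordinates). Camera axes: x right, y down, z forward; pixel columns grow to the right and rows downward; lengths in m; the calibration is good to about 2 mm. A picture is of the moment at which its call begins: read the wrist's pose just before it. camera_info takes no time and is no camera call; for the wrist camera it gives the pose at the moment of the call.
- bot.job_done(): hands the job in, once; it reports no verdict.
The state is a dict: "t": time; "joints": joint angles; "dq": joint speeds; "joint_torque": joint torques, N m; "tool_pos": TCP position; "orientation": TCP orientation; "wrist_force": force on the tool from outside, world axes, zero at the start; "ft_torque": the same for the moment, N m; "opening": opening from 0.0 (shut) to 1.0 (fully open).
Only numpy, scipy, OpenCV 4.12 (cv2) and the standard library are available. Lean on these libraries where they do the work, as an engineer would, in place of code of your own. Each camera call takes 0.05 s, during which the arm holds its last target.

### The job

On the welding jig, first swing the yellow keeper arm well aside (45 degrees or more) off the mandrel's collar. Then draw the black-handled steel mandrel straight along its leaning socket until its whole red band shows above the socket's mouth, but never let any of its blue end come out, and do not wrench it sideways against the bore. Finish while holding it still there in the gripper, and leave the other things on the bench where they are.

Things in the scene. Friction and masses are not known exactly. Their poses are not given: they have to be found in the camera images.
- jig: The jig's base: blue plate 160 (x) x 130 (y) x 12 mm bolted to the bench (it cannot move) with four bolt heads to 19 mm high; origin at the centre of its underside, z up. The socket stands on it and leans towards the jig's -x side.
- socket: Aluminium tube fixed on the jig, outer diameter 44, bore 22 wide and 80 mm deep. Origin: centre of its mouth, 105 mm above the jig's origin. z points out along the bore, leaning 0.35 rad (20 degrees) from vertical towards the jig's -x; y is the jig's y (level); x points to the jig's +x and slightly up. A level ear on the +y side carries the keeper's pivot.
- keeper_pivot (a point): Top centre of the keeper's steel pivot post, 12 mm diameter, parallel to the socket's z; in the socket's frame at x 22, y 48, z 18 mm.
- mandrel: Steel rod with collar and round handle, about 0.4 kg, loose in the socket. Origin on its axis at the underside of the collar (48 mm diameter, 6 mm thick), z along its axis to the handle. At the start it is home: the collar sits on the socket's mouth, so origin and z axis agree with the socket's. Let go, it slides back home by its own weight.
- handle (a point): Middle of the mandrel's plain round black handle, on its axis 36 mm above the collar's underside; handle 24 mm diameter, 60 mm long (6 to 66 mm above the collar's underside).
- red_band (a point): On the mandrel's axis at the lower edge of its red band. Below the collar's underside the rod (20 mm diameter, 75 mm long) is bare steel for 25 mm, red from 25 to 40, bare from 40 to 56, blue from 56 to 75. So red is wholly out at 40 mm of draw and blue shows from 56 mm. This point lies 40 mm below the mandrel's origin.
- keeper (a joint): Hinge of the yellow keeper arm (rad), axis the pivot post. Near 0 (0 to 0.1) the arm runs from the pivot along the socket's -y over the collar, on the handle's +x side, 3 mm off it, and blocks the mandrel; opening (to 1.5) carries its free end to +x. Arm 14 wide, 6 thick, 112 mm long, underside 8 mm above the mouth plane. Light friction, 1.2 N at the peg; stays where left.
- keeper_pin (a point): Centre of the top of the upright black peg on the keeper's free end, 105 mm from the pivot: peg 12 mm diameter, standing 30 mm above the arm (from 14 to 44 mm above the mouth plane), parallel to the socket's z. Push or pinch it to swing the keeper.
- magnet: Bystander: red square welding magnet 90 x 90 x 20 mm lying beside the jig; origin under its centre.
- offcut: Bystander: steel tube offcut, 42 mm diameter, 60 mm high, standing beside the jig; origin under its centre.
- hammer: Bystander: hammer lying on the bench on the robot's left.
- brush: Bystander: brush lying on the bench on the robot's right.
- can: Bystander: blue spray can, 66 mm diameter, 190 mm high, on the right; origin under its centre.
- spool: Bystander: copper-coloured wire spool, 100 mm diameter, 46 mm high, on the left; origin under its centre.
Not all that is in view belongs to the job. Leave any green look-alike of the jig alone.

How it is judged:
On the way, in this order (a step that is already met when the one before it is completed fails the run):
1. the keeper has been swung aside while the mandrel is still home (value of joint keeper above 0.7 rad and z of mandrel in the frame of socket below 0.006 m), for 0.1 s.
2. the mandrel is drawn to the red band, held in the fingers (z of mandrel in the frame of socket between 0.039 and 0.057 m and value of joint keeper above 0.7 rad and contact force between the fingers and mandrel above 2 N), for 0.2 s.
At the end, for the whole second after the job is handed in: The mandrel is drawn 39 to 57 mm (red band wholly out, blue end wholly in), in line with the bore within 0.08 rad and 8 mm, at rest (under 10 mm/s) in the fingers (over 2 N), not touching the keeper, and the keeper stands more than 0.7 rad open (all of step 2 and angle between the z axis of mandrel and the z axis of socket, either way round below 0.08 rad and x of mandrel in the frame of socket between -0.008 and 0.008 m and y of mandrel in the frame of socket between -0.008 and 0.008 m and contact force between mandrel and keeper below 0.5 N and linear speed of mandrel below 0.01 m/s); the arm keeps its last pose, push and grip.
It fails at once if the blue end came out of the bore (z of mandrel in the frame of socket above 0.058 m).
It fails at once if the mandrel was wrenched against the bore while being drawn (over 60 N) (z of mandrel in the frame of socket above 0.004 m and contact force between mandrel and socket above 60 N).
It fails at once if a bystander was disturbed (moved over 30 mm) (distance of any of magnet, offcut, hammer, brush, can, spool from where it was at the start of the episode above 0.03 m).
It also fails if it takes over 42 s, if anything falls off the work surface, if the arm or the gripper's body presses on something with over 40 N, if the wrist force passes 120 N, or if a joint passes its speed limit or range.

## Working session

There is one attempt and no reset: what is moved stays moved. The work goes in short steps, Python scripts to look and compute and a tool call to move; the robot and the scene stay as the last step left them, time stands still between calls to the robot, and variables do not carry over. Pictures are saved under pics/ and viewed, and the job is handed in when it is done.

Besides the shell and the picture viewer there is one more tool, called as name([rows], argument=value, ...), one row to a line, values as JSON. play_rows: Moves the arm, as the interface text tells. Shifts and turns lie within -1 to 1; 1 stands for 0.3 m of shift or 2 rad of turn. Its arguments: {"type":"object","properties":{"increments":{"type":"array"},"jaw":{"type":"number"},"newtons":{"type":"number"}},"required":["increments"]}

```bash
mkdir -p pics; ls; python3 - <<'E'
from cell import bot, capture, camera_info
import cv2, numpy as np
s=bot.get_state(); print(s['t'],np.round(s['tool_pos'],3),np.round(s['orientation'],2).tolist(),s['opening'])
for n in ['scene','top','wrist']:
    im=capture(n); cv2.imwrite(f'pics/{n}0.png',im[:,:,::-1]); ci=camera_info(n); print(n,ci['fx'],ci['cx'],ci['cy'],np.round(np.array(ci['view']),3).tolist())
E
```

```text
pics
0.0 [ 0.223 -0.584  0.231] [[0.36, -0.0, 0.93], [-0.93, 0.0, 0.36], [-0.0, -1.0, -0.0]] 0.9990258166855387
scene 436.741760690963 320.978455768086 202.97674957983676 [[-0.707, 0.706, 0.021, 0.301], [0.408, 0.432, -0.805, -0.115], [-0.577, -0.561, -0.594, 1.546], [0.0, 0.0, 0.0, 1.0]]
top 516.6865003766154 323.196527895481 198.12275573603975 [[0.006, -1.0, 0.001, 0.022], [-0.995, -0.006, -0.096, 0.514], [0.096, -0.0, -0.995, 1.821], [0.0, 0.0, 0.0, 1.0]]
wrist 348.17445925576607 316.54264303667964 201.876725796583 [[0.356, -0.934, -0.0, -0.624], [-0.883, -0.337, 0.328, -0.042], [-0.307, -0.117, -0.945, 0.38], [0.0, 0.0, 0.0, 1.0]]
```

View pics/scene0.png

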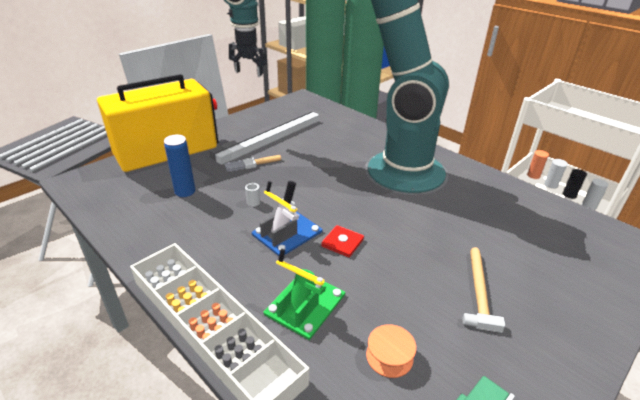

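View pics/top0.png

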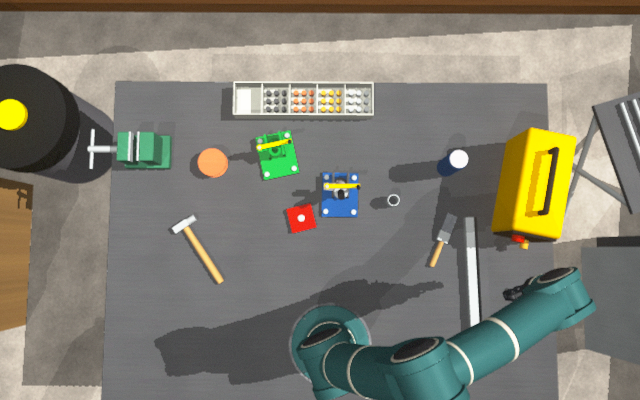

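View pics/wrist0.png

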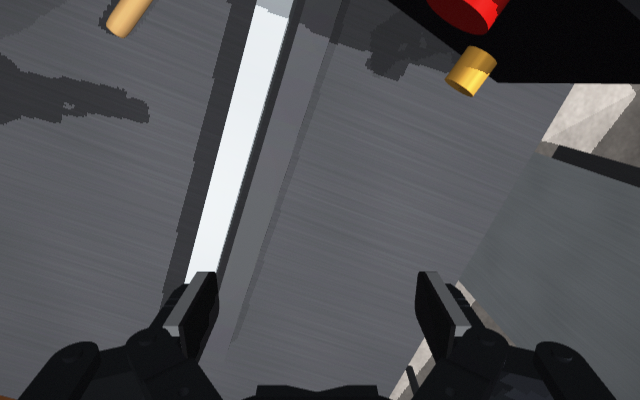

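```bash
python3 - <<'E'
import cv2, numpy as np
a=cv2.imread('pics/scene0.png')[165:265,235:375]; b=cv2.imread('pics/top0.png')[160:230,280:410]
a=cv2.resize(a,None,fx=5,fy=5,interpolation=cv2.INTER_CUBIC);b=cv2.resize(b,None,fx=6,fy=6,interpolation=cv2.INTER_CUBIC)
cv2.imwrite('pics/cs0.png',a);cv2.imwrite('pics/ct0.png',b)
E
```

```text
(no output)
```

View pics/cs0.png

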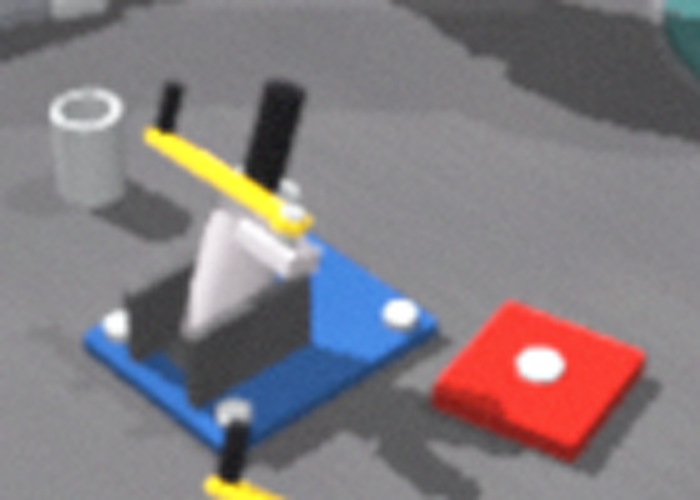

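View pics/ct0.png

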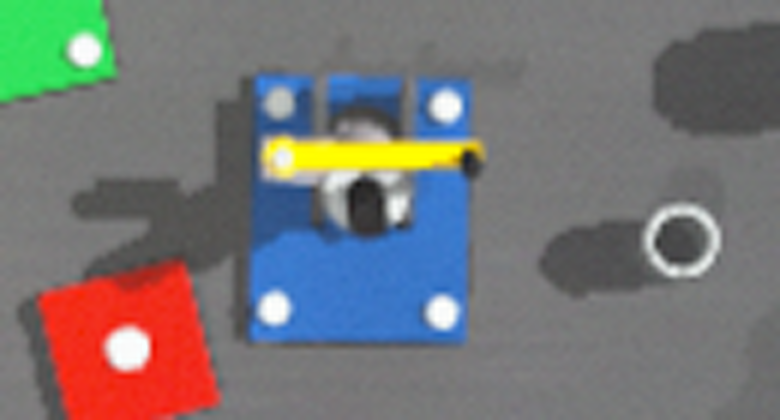

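```bash
cat > h.py <<'E'
import cv2, numpy as np
from cell import bot, capture, camera_info
def ray(ci,u,v):
    V=np.array(ci['view']);R=V[:3,:3];t=V[:3,3]
    d=np.array([(u-ci['cx'])/ci['fx'],(v-ci['cy'])/ci['fy'],1.]);return -R.T@t,R.T@d
def onz(ci,u,v,z):
    o,d=ray(ci,u,v);return o+d*(z-o[2])/d[2]
def proj(ci,P):
    V=np.array(ci['view']);p=V[:3,:3]@np.asarray(P)+V[:3,3];return np.array([ci['fx']*p[0]/p[2]+ci['cx'],ci['fy']*p[1]/p[2]+ci['cy']])
def tri(rays):
    A=np.zeros((3,3));b=np.zeros(3)
    for o,d in rays:
        d=d/np.linalg.norm(d);M=np.eye(3)-np.outer(d,d);A+=M;b+=M@o
    return np.linalg.solve(A,b)
def socket(jx,jy,yaw):
    c,s=np.cos(yaw),np.sin(yaw);Z=np.array([[c,-s,0],[s,c,0],[0,0,1]])
    a=.35;L=np.array([[np.cos(a),0,-np.sin(a)],[0,1,0],[np.sin(a),0,np.cos(a)]])
    return Z@L, np.array([jx,jy,.105])
E
python3 - <<'E'
from h import *
for n in ['top','scene']:
    im=cv2.imread(f'pics/{n}0.png');ci=camera_info(n)
    hsv=cv2.cvtColor(im,cv2.COLOR_BGR2HSV)
    m=cv2.inRange(hsv,(100,120,60),(125,255,255))
    k,l,st,ce=cv2.connectedComponentsWithStats(m)
    print([(st[i].tolist()) for i in range(1,k) if st[i][4]>60])
    x0,y0,w,h=(315,165,50,58) if n=='top' else (245,200,90,55)
    M=np.zeros_like(m);M[y0:y0+h,x0:x0+w]=m[y0:y0+h,x0:x0+w]
    pts=np.argwhere(M)[:,::-1].astype(float)
    W=np.array([onz(ci,u,v,.012)[:2] for u,v in pts],np.float32)
    print(n,'rect',cv2.minAreaRect(W),W.min(0),W.max(0))
    g=cv2.inRange(hsv,(0,0,170),(180,60,255));G=np.zeros_like(g);G[y0:y0+h,x0:x0+w]=g[y0:y0+h,x0:x0+w]
    k,l,st,ce=cv2.connectedComponentsWithStats(G)
    for i in range(1,k): print(st[i][4],ce[i].round(1),onz(ci,*ce[i],.019).round(4))
E
```

```text
[[437, 154, 23, 22, 181], [321, 189, 37, 28, 775]]
top rect ((0.5306649804115295, -0.0316188707947731), (0.1291131228208542, 0.15933887660503387), 89.96720886230469) [ 0.4510304  -0.09621932] [0.6103616  0.03297923]
16 [326.2 176.6] [0.5925 0.0149 0.019 ]
21 [353.9 177.2] [ 0.5911 -0.0844  0.019 ]
1 [324. 183.] [0.5694 0.0229 0.019 ]
3 [342. 182.] [ 0.5734 -0.0418  0.019 ]
2 [349.5 183. ] [ 0.5699 -0.0688  0.019 ]
5 [355. 183.] [ 0.57   -0.0885  0.019 ]
7 [326.7 186. ] [0.5586 0.013  0.019 ]
3 [324.3 188.7] [0.5489 0.0215 0.019 ]
7 [330.3 189.4] [5.463e-01 2.000e-04 1.900e-02]
18 [335.8 190.7] [ 0.5419 -0.0196  0.019 ]
6 [344.5 189.3] [ 0.5469 -0.0509  0.019 ]
13 [345.8 193.8] [ 0.5309 -0.0557  0.019 ]
22 [325.1 211.1] [0.4682 0.0184 0.019 ]
22 [353.1 211.7] [ 0.4667 -0.0819  0.019 ]
[[381, 46, 9, 22, 110], [165, 142, 30, 55, 1064], [280, 212, 42, 42, 599], [252, 230, 29, 25, 200]]
scene rect ((0.5336898565292358, -0.028911225497722626), (0.13504493236541748, 0.1631881445646286), 88.61397552490234) [ 0.4520213  -0.09801053] [0.6154437  0.03946951]
29 [293.  204.9] [ 0.4428 -0.1039  0.019 ]
321 [282.1 216.4] [ 0.5043 -0.0838  0.019 ]
32 [314.6 227.2] [0.4696 0.0181 0.019 ]
24 [257.5 229.3] [ 0.5939 -0.0866  0.019 ]
22 [280.9 246.6] [0.5936 0.0144 0.019 ]
```

```bash
cat >> h.py <<'E'
from scipy.spatial.transform import Rotation as Ro
def delta(P,R):
    s=bot.get_state();d=(np.array(P)-s['tool_pos'])/.3
    rv=Ro.from_matrix(np.array(R)@np.array(s['orientation']).T).as_rotvec()/2
    return d.round(4),rv.round(4)
def toolR(S):  # S socket rot; jaws along socket x
    return np.column_stack([S[:,0],-S[:,2],S[:,1]])
E
python3 - <<'E'
from h import *
S,m=socket(.530,-.033,-.02)
T=m+S@[0,0,.15];print(T,toolR(S));print(delta(T,toolR(S)))
E
```

```text
[ 0.47857562 -0.03197138  0.24590591] [[ 0.93918484  0.34282923  0.01999867]
 [-0.0187862  -0.0068575   0.99980001]
 [ 0.34289781 -0.93937271  0.        ]]
(array([0.8523, 1.8388, 0.0505]), array([-0.1071, -0.1523,  0.5866]))
```

play_rows([
  {"dp":[0.04,0.1,0.1],"rot":[-0.009,-0.013,0.05]},
  {"dp":[0.1,0.22,0.2],"rot":[-0.018,-0.026,0.1]},
  {"dp":[0.17,0.37,0.2],"rot":[-0.027,-0.038,0.15]},
  {"dp":[0.24,0.52,0.2],"rot":[-0.036,-0.051,0.2]},
  {"dp":[0.31,0.67,0.2],"rot":[-0.045,-0.064,0.25]},
  {"dp":[0.38,0.82,0.2],"rot":[-0.054,-0.076,0.3]},
  {"dp":[0.42,0.92,0.2],"rot":[-0.06,-0.089,0.35]},
  {"dp":[0.44,0.97,0.2],"rot":[-0.065,-0.095,0.37]},
])

```text
t: 1.15
tool_pos: [0.3552, -0.2917, 0.2913]
orientation: [[0.872, 0.218, 0.439], [-0.439, -0.051, 0.897], [0.218, -0.975, 0.051]]
wrist_force: [-0.0, -0.5, -0.3]
opening: 0.994
```

```bash
python3 - <<'E'
from h import *
S,m=socket(.530,-.033,-.02)
T=m+S@[0,0,.15];print(delta(T,toolR(S)));s=bot.get_state();print(s['t'],s['tool_pos'],s['wrist_force'])
E
```

```text
(array([ 0.4111,  0.8658, -0.1515]), array([-0.0406, -0.0577,  0.2153]))
1.15 [ 0.35524541 -0.29172081  0.29134512] [-0.00176905 -0.45461721 -0.30220688]
```

play_rows([
  {"dp":[0.06,0.12,0.0],"rot":[-0.007,-0.01,0.035]},
  {"dp":[0.13,0.26,0.0],"rot":[-0.014,-0.02,0.07]},
  {"dp":[0.2,0.41,0.0],"rot":[-0.021,-0.03,0.11]},
  {"dp":[0.27,0.56,0.0],"rot":[-0.028,-0.04,0.15]},
  {"dp":[0.34,0.71,-0.05],"rot":[-0.035,-0.05,0.19]},
  {"dp":[0.39,0.82,-0.1],"rot":[-0.04,-0.057,0.215]},
  {"dp":[0.411,0.866,-0.15],"rot":[-0.041,-0.058,0.215]},
  {"dp":[0.411,0.866,-0.15],"rot":[-0.041,-0.058,0.215]},
])

```text
t: 2.15
tool_pos: [0.4781, -0.0327, 0.2455]
orientation: [[0.94, 0.341, 0.023], [-0.022, -0.007, 1.0], [0.341, -0.94, 0.001]]
wrist_force: [0.2, -0.5, 0.1]
opening: 0.999
```

```bash
python3 - <<'E'
from h import *
s=bot.get_state();print(s['t'],s['tool_pos'],s['wrist_force'],s['joints'])
ci=camera_info('wrist');im=capture('wrist');cv2.imwrite('pics/w1.png',im[:,:,::-1])
import pickle;pickle.dump(ci,open('w1.pkl','wb'))
for n in ['scene']:
    cv2.imwrite(f'pics/{n}1.png',capture(n)[:,:,::-1])
E
```

```text
2.15 [ 0.47812131 -0.03268509  0.24545928] [ 0.23069302 -0.51316184  0.06964554] [ 0.7003728  -0.02840357 -0.68045807  2.16972025 -0.02829288  0.64564298
  0.01369193]
```

View pics/w1.png

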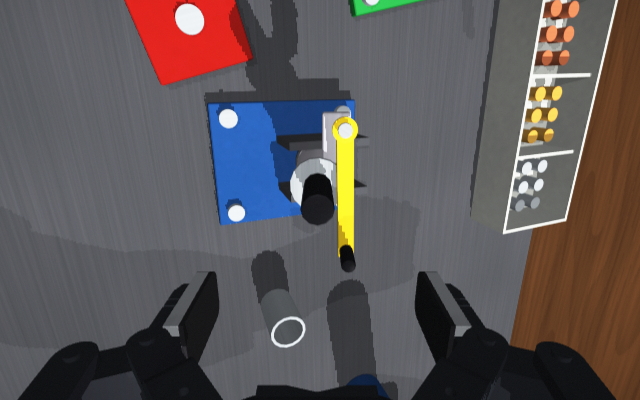

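```bash
python3 - <<'E'
from h import *
import pickle
ci=pickle.load(open('w1.pkl','rb'));im=cv2.imread('pics/w1.png')
hsv=cv2.cvtColor(im,cv2.COLOR_BGR2HSV)
m=cv2.inRange(hsv,(0,0,185),(180,50,255));m[:90]=0;m[230:]=0;m[:,:200]=0;m[:,380:]=0
k,l,st,ce=cv2.connectedComponentsWithStats(m)
for i in range(1,k):
    if st[i][4]>20: print(st[i],ce[i].round(1),onz(ci,*ce[i],.019).round(4))
S,mo=socket(.530,-.033,-.02)
for nm,q in dict(htop=[0,0,.066],hbot=[0,0,.006],piv=[.022,.048,.018],peg=[.022,-.057,.044]).items(): print(nm,mo+S@q,proj(ci,mo+S@q).round(1))
b=cv2.inRange(hsv,(0,0,0),(180,255,50));b[:165]=0;b[275:]=0;b[:,:290]=0;b[:,365:]=0
k,l,st,ce=cv2.connectedComponentsWithStats(b)
for i in range(1,k):
    if st[i][4]>20: print('blk',st[i],ce[i].round(1))
c=cv2.resize(im[90:280,200:390],None,fx=3.1,fy=3.1,interpolation=cv2.INTER_CUBIC);cv2.imwrite('pics/cw1.png',c)
E
```

```text
[219 109  19  19 276] [227.8 118.1] [0.4685 0.0184 0.019 ]
[323 114  18  48 341] [328.9 131.7] [ 0.5756 -0.0024  0.019 ]
[338 123  15  15 169] [345.1 130.1] [ 0.5951 -0.002   0.019 ]
[319 159  14  26 158] [327.  167.4] [ 0.5728 -0.0425  0.019 ]
[290 171  13  34 267] [296.1 188.3] [ 0.5352 -0.0625  0.019 ]
[228 205  17  16 210] [236.1 212.8] [ 0.4668 -0.0815  0.019 ]
htop [ 0.50737327 -0.03254741  0.1669986 ] [317.6 210.2]
hbot [ 0.52794302 -0.03295886  0.11063624] [317.5 185.6]
piv [0.54545108 0.01470054 0.12945246] [345.7 130.6]
peg [ 0.53443766 -0.09010017  0.15387615] [345.  266.8]
blk [ 301  174   33   51 1357] [317.1 199.4]
blk [355 180  10   7  39] [358.  183.9]
blk [340 245  16  27 327] [346.8 258.5]
```

View pics/cw1.png

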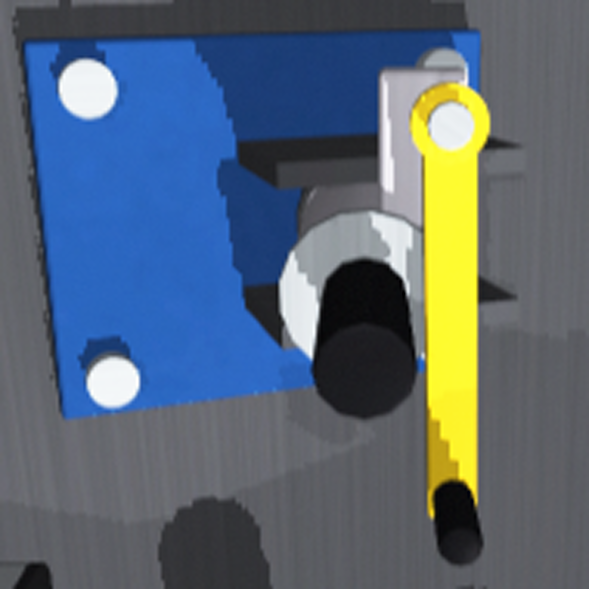

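```bash
cat >> h.py <<'E'
S,MO=socket(.5297,-.0325,-.018)
def insock(): 
    s=bot.get_state(); return S.T@(np.array(s['tool_pos'])-MO)*1000, S.T@np.array(s['wrist_force'])
def way(lst):
    for q in lst:
        d,r=delta(MO+S@(np.array(q)/1000),toolR(S)); print(q,d.tolist(),r.tolist())
E
python3 - <<'E'
from h import *
print(insock())
way([(25,-57,90),(25,-57,60),(25,-57,35),(25,-57,20)])
E
```

```text
(array([  0.29457689,  -2.36294402, 150.57983446]), array([0.25885548, 0.08377495, 0.40025097]))
(25, -57, 90) [0.1433, -0.1847, -0.1615] [-0.0002, -0.0, 0.0032]
(25, -57, 60) [0.1776, -0.1853, -0.2554] [-0.0002, -0.0, 0.0032]
(25, -57, 35) [0.2062, -0.1859, -0.3337] [-0.0002, -0.0, 0.0032]
(25, -57, 20) [0.2233, -0.1862, -0.3806] [-0.0002, -0.0, 0.0032]
```

play_rows([
  {"dp":[0.07,-0.09,-0.07],"rot":[0,0,0.002]},
  {"dp":[0.143,-0.185,-0.16],"rot":[0,0,0.003]},
  {"dp":[0.143,-0.185,-0.16],"rot":[0,0,0.003]},
  {"dp":[0.178,-0.185,-0.255],"rot":[0,0,0.003]},
  {"dp":[0.178,-0.185,-0.255],"rot":[0,0,0.003]},
  {"dp":[0.178,-0.185,-0.255],"rot":[0,0,0.003]},
], jaw=-0.4, newtons=25)

```text
t: 3.0
tool_pos: [0.5317, -0.0887, 0.171]
orientation: [[0.939, 0.344, 0.017], [-0.016, -0.006, 1.0], [0.344, -0.939, -0.001]]
wrist_force: [-0.3, 0.5, 0.8]
opening: 0.3
```

```bash
python3 - <<'E'
from h import *
s=bot.get_state();print(s['t'],s['tool_pos'],s['opening'],np.round(s['joints'],2));print(insock())
ci=camera_info('wrist');im=capture('wrist');cv2.imwrite('pics/w2.png',im[:,:,::-1])
print(insock())
way([(25,-57,35),(25,-57,20)])
for q in ([.022,.048,.018],[0,0,.066]):print(proj(ci,MO+S@q))
E
```

```text
3.0 [ 0.53167064 -0.08869271  0.17100018] 0.30007132549592275 [ 0.68  0.23 -0.6   2.13  0.21  0.48 -0.08]
(array([ 25.43227637, -56.14813731,  60.97633325]), array([1.02204697e-05, 5.05183500e-01, 8.81240468e-01]))
(array([ 25.60719038, -56.20660211,  61.09542833]), array([-0.70243873, -0.191155  ,  0.43455541]))
(25, -57, 35) [0.0279, -0.0031, -0.0824] [0.0004, 0.0007, -0.0004]
(25, -57, 20) [0.045, -0.0035, -0.1294] [0.0004, 0.0007, -0.0004]
[309.60594999  39.69105459]
[253.05677726 158.2649364 ]
```

View pics/w2.png

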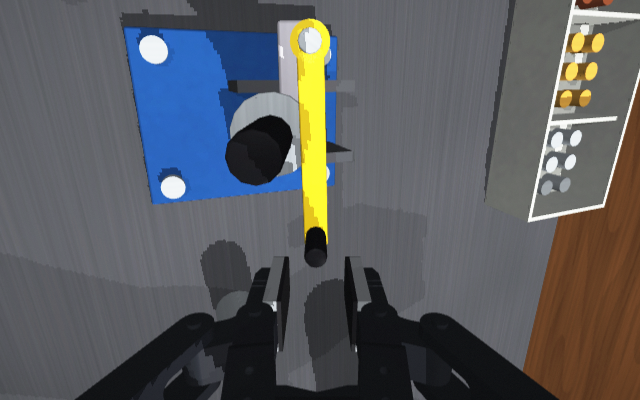

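play_rows([
  {"dp":[0.012,-0.002,-0.04],"rot":[0,0,0]},
  {"dp":[0.028,-0.003,-0.082],"rot":[0,0,0]},
  {"dp":[0.045,-0.0035,-0.13],"rot":[0,0,0]},
  {"dp":[0.045,-0.0035,-0.13],"rot":[0,0,0]},
  {"dp":[0.045,-0.0035,-0.13],"rot":[0,0,0]},
])

```text
t: 3.68
tool_pos: [0.5452, -0.0894, 0.1308]
orientation: [[0.939, 0.343, 0.017], [-0.016, -0.005, 1.0], [0.343, -0.939, 0.0]]
wrist_force: [1.3, 0.4, 0.5]
opening: 0.299
```

```bash
python3 - <<'E'
from h import *
print(insock())
ci=camera_info('wrist');im=capture('wrist');cv2.imwrite('pics/w3.png',im[:,:,::-1])
for th in (.15,.35,.55,.75,.95,1.1,1.2,1.28):
    lag=6
    print(th,end=' ');way([(22+105*np.sin(th)+7,48-105*np.cos(th),20)])
E
```

```text
(array([ 24.34028128, -56.57903989,  18.56075157]), array([1.37058973, 0.42509514, 0.04344926]))
0.15 (np.float64(44.69100390972792), np.float64(-55.820963183284434), 20) [0.0619, 0.0018, 0.027] [-0.0, 0.0002, -0.0006]
0.35 (np.float64(65.00426978282239), np.float64(-50.63413484897478), 20) [0.1258, 0.018, 0.0502] [-0.0, 0.0002, -0.0006]
0.55 (np.float64(83.88215903771922), np.float64(-41.5150748162481), 20) [0.1854, 0.0473, 0.0718] [-0.0, 0.0002, -0.0006]
0.75 (np.float64(100.57206980245009), np.float64(-28.827331231751188), 20) [0.2384, 0.0886, 0.0909] [-0.0, 0.0002, -0.0006]
0.95 (np.float64(114.40862800288424), np.float64(-13.076724393707778), 20) [0.2827, 0.1404, 0.1067] [-0.0, 0.0002, -0.0006]
1.1 (np.float64(122.57677280645072), np.float64(0.3724072503143816), 20) [0.3091, 0.1847, 0.116] [-0.0, 0.0002, -0.0006]
1.2 (np.float64(126.86410402655876), np.float64(9.952435779949269), 20) [0.3231, 0.2164, 0.1209] [-0.0, 0.0002, -0.0006]
1.28 (np.float64(129.5916653303686), np.float64(17.89490298864467), 20) [0.3321, 0.2427, 0.124] [-0.0, 0.0002, -0.0006]
```

View pics/w3.png

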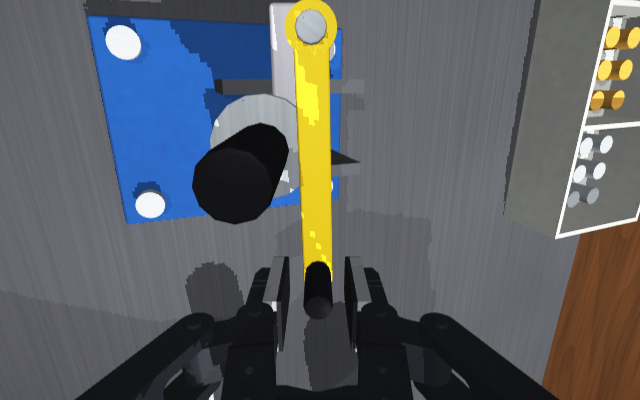

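play_rows([
  {"dp":[0.03,0.001,0.013],"rot":[0,0,0]},
  {"dp":[0.062,0.002,0.026],"rot":[0,0,0]},
  {"dp":[0.094,0.01,0.038],"rot":[0,0,0]},
  {"dp":[0.126,0.018,0.05],"rot":[0,0,0]},
  {"dp":[0.156,0.032,0.061],"rot":[0,0,0]},
  {"dp":[0.185,0.047,0.072],"rot":[0,0,0]},
  {"dp":[0.212,0.067,0.081],"rot":[0,0,0]},
  {"dp":[0.238,0.089,0.091],"rot":[0,0,0]},
])

```text
t: 4.72
tool_pos: [0.617, -0.0624, 0.1582]
orientation: [[0.939, 0.343, 0.017], [-0.016, -0.006, 1.0], [0.343, -0.939, 0.0]]
wrist_force: [-1.4, -1.2, -1.9]
opening: 0.302
```

play_rows([
  {"dp":[0.022,0.025,0.008],"rot":[0,0,0]},
  {"dp":[0.044,0.052,0.016],"rot":[0,0,0]},
  {"dp":[0.058,0.073,0.02],"rot":[0,0,0]},
  {"dp":[0.071,0.096,0.025],"rot":[0,0,0]},
  {"dp":[0.078,0.112,0.028],"rot":[0,0,0]},
  {"dp":[0.085,0.128,0.03],"rot":[0,0,0]},
  {"dp":[0.094,0.154,0.033],"rot":[0,0,0]},
  {"dp":[0.094,0.154,0.033],"rot":[0,0,0]},
])

```text
t: 5.72
tool_pos: [0.645, -0.0158, 0.1681]
orientation: [[0.939, 0.343, 0.016], [-0.015, -0.005, 1.0], [0.343, -0.939, 0.0]]
wrist_force: [-1.0, -0.1, -0.1]
opening: 0.3
```

```bash
python3 - <<'E'
from h import *
print(bot.get_state()['t'],insock())
ci=camera_info('wrist');im=capture('wrist');cv2.imwrite('pics/w4.png',im[:,:,::-1])
way([(125,18,20),(122,18,60),(122,18,110),(60,10,110),(0,0,110)])
E
```

```text
5.725 (array([129.70349525,  18.82244918,  19.87665203]), array([-0.96381472, -0.16410052,  0.20857001]))
(125, 18, 20) [-0.0147, -0.001, -0.0048] [-0.0001, 0.0003, -0.0009]
(122, 18, 60) [-0.0698, -0.0001, 0.117] [-0.0001, 0.0003, -0.0009]
(122, 18, 110) [-0.127, 0.001, 0.2736] [-0.0001, 0.0003, -0.0009]
(60, 10, 110) [-0.3216, -0.0222, 0.2027] [-0.0001, 0.0003, -0.0009]
(0, 0, 110) [-0.51, -0.0521, 0.1341] [-0.0001, 0.0003, -0.0009]
```

View pics/w4.png

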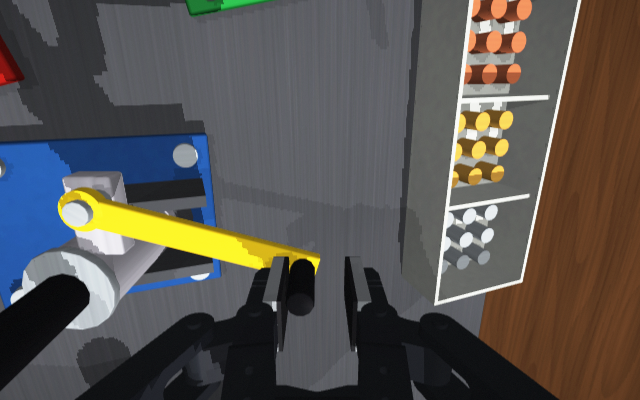

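play_rows([
  {"dp":[-0.015,-0.001,-0.005],"rot":[0,0,0]},
  {"dp":[-0.015,-0.001,-0.005],"rot":[0,0,0]},
  {"dp":[-0.045,0,0.06],"rot":[0,0,0]},
  {"dp":[-0.07,0,0.117],"rot":[0,0,0]},
  {"dp":[-0.1,0.001,0.2],"rot":[0,0,0]},
  {"dp":[-0.127,0.001,0.274],"rot":[0,0,0]},
  {"dp":[-0.127,0.001,0.274],"rot":[0,0,0]},
])

```text
t: 6.65
tool_pos: [0.6071, -0.0166, 0.2523]
orientation: [[0.938, 0.346, 0.017], [-0.016, -0.007, 1.0], [0.346, -0.938, -0.001]]
wrist_force: [0.8, 0.4, -0.4]
opening: 0.3
```

play_rows([
  {"dp":[-0.1,-0.011,-0.036],"rot":[0,0,0]},
  {"dp":[-0.195,-0.023,-0.071],"rot":[0,0,0]},
  {"dp":[-0.3,-0.04,-0.11],"rot":[0,0,0]},
  {"dp":[-0.383,-0.053,-0.14],"rot":[0,0,0]},
  {"dp":[-0.383,-0.053,-0.14],"rot":[0,0,0]},
  {"dp":[-0.383,-0.053,-0.14],"rot":[0,0,0]},
], jaw=0.3)

```text
t: 7.4
tool_pos: [0.4924, -0.0323, 0.2084]
orientation: [[0.939, 0.343, 0.017], [-0.016, -0.006, 1.0], [0.344, -0.939, 0.0]]
wrist_force: [-0.2, -0.1, 1.0]
opening: 0.649
```

```bash
python3 - <<'E'
from h import *
print(bot.get_state()['t'],bot.get_state()['joints'].__repr__(),insock())
ci=camera_info('wrist');im=capture('wrist');cv2.imwrite('pics/w5.png',im[:,:,::-1])
for q in ([.022,.048,.018],[0,0,.066]):print(proj(ci,MO+S@q))
way([(0,0,60),(0,0,26)])
E
```

```text
7.4 array([ 0.59197875,  0.06413877, -0.6065145 ,  2.18886715,  0.08552518,
        0.55077474, -0.08920265]) (array([  0.40628479,  -0.49447673, 109.87786103]), array([ 0.1201682 , -0.09634164,  1.04144712]))
[348.81041943 139.15521636]
[315.88269819 234.56006648]
(0, 0, 60) [0.0553, 0.0002, -0.1567] [-0.0001, 0.0003, -0.0006]
(0, 0, 26) [0.0941, -0.0005, -0.2632] [-0.0001, 0.0003, -0.0006]
```

View pics/w5.png

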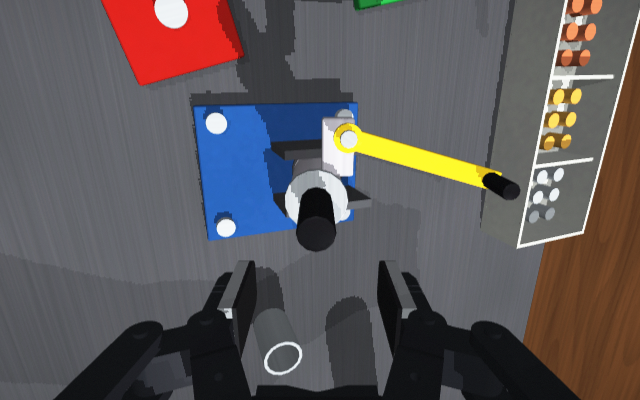

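play_rows([
  {"dp":[0.028,0,-0.078],"rot":[0,0,0]},
  {"dp":[0.055,0,-0.157],"rot":[0,0,0]},
  {"dp":[0.08,0,-0.22],"rot":[0,0,0]},
  {"dp":[0.098,0,-0.275],"rot":[0,0,0]},
  {"dp":[0.101,0,-0.283],"rot":[0,0,0]},
  {"dp":[0.101,0,-0.283],"rot":[0,0,0]},
])

```text
t: 8.2
tool_pos: [0.5224, -0.032, 0.1235]
orientation: [[0.939, 0.343, 0.017], [-0.016, -0.005, 1.0], [0.343, -0.939, 0.0]]
wrist_force: [0.3, -0.2, -0.3]
opening: 0.65
```

```bash
python3 - <<'E'
from h import *
print(bot.get_state()['t'],insock())
ci=camera_info('wrist');im=capture('wrist');cv2.imwrite('pics/w6.png',im[:,:,::-1])
cv2.imwrite('pics/s6.png',cv2.resize(capture('scene')[165:265,235:375,::-1],None,fx=5,fy=5))
way([(0,0,19)]);print(bot.get_state()['ft_torque'])
E
```

```text
8.2 (array([-0.5287453 ,  0.3737736 , 19.91273455]), array([ 0.19240409, -0.18459024, -0.40410078]))
(0, 0, 19) [0.0026, -0.0002, -0.0036] [0.0, 0.0005, -0.0005]
[0.01163927 0.37556533 0.013473  ]
```

View pics/w6.png

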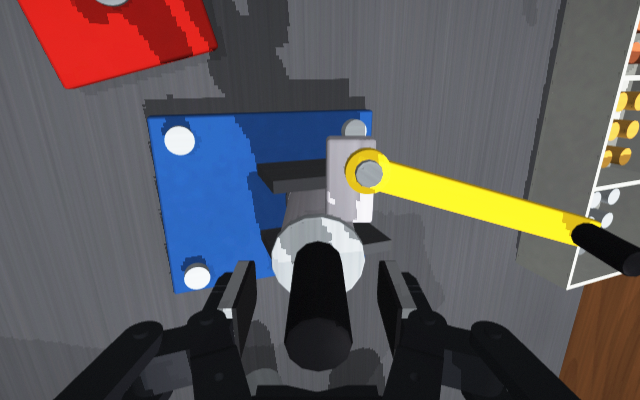

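View pics/s6.png

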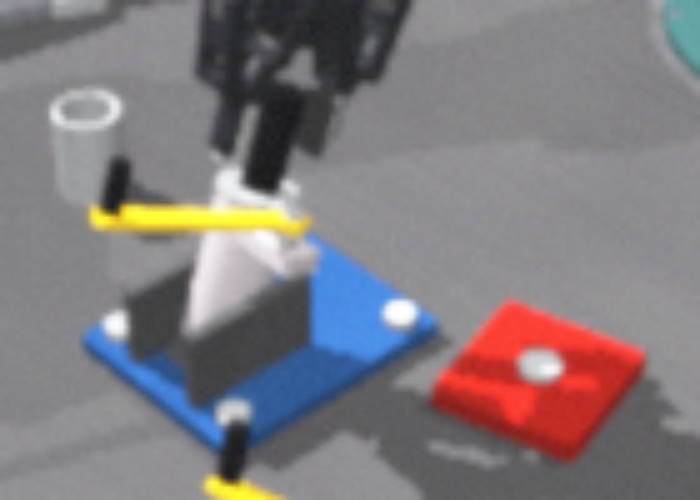

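play_rows([
  {"dp":[0.0015,0,-0.002],"rot":[0,0,0]},
  {"dp":[0.0015,0,-0.002],"rot":[0,0,0]},
  {"dp":[0.0015,0,-0.002],"rot":[0,0,0]},
  {"dp":[0.0015,0,-0.002],"rot":[0,0,0]},
  {"dp":[0.0015,0,-0.002],"rot":[0,0,0]},
  {"dp":[0.0015,0,-0.002],"rot":[0,0,0]},
], jaw=-1, newtons=30)

```text
t: 9.05
tool_pos: [0.5228, -0.0325, 0.1231]
orientation: [[0.939, 0.344, 0.017], [-0.016, -0.006, 1.0], [0.344, -0.939, -0.0]]
wrist_force: [-2.2, -0.5, 6.8]
opening: 0.271
```

```bash
python3 - <<'E'
from h import *
s=bot.get_state()
print(s['t'],insock(),s['opening'],S.T@np.array(s['ft_torque']))
im=capture('wrist');cv2.imwrite('pics/w7.png',im[:,:,::-1]);print(insock())
E
```

```text
9.05 (array([-0.27287024, -0.08689627, 19.37039564]), array([ 0.25463272, -0.51108835,  7.16163887])) 0.2710841685906179 [-0.15256746  0.40882482 -0.0125881 ]
(array([-0.26985703, -0.07660742, 19.3712988 ]), array([-0.27888184, -1.47136897,  8.10549694]))
```

View pics/w7.png

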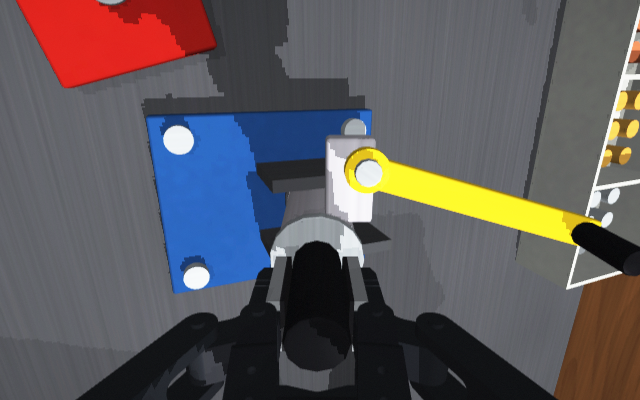

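play_rows([
  {"dp":[-0.003,0,0.008],"rot":[0,0,0]},
  {"dp":[-0.006,0,0.016],"rot":[0,0,0]},
  {"dp":[-0.0085,0,0.0235],"rot":[0,0,0]},
  {"dp":[-0.0114,0,0.0313],"rot":[0,0,0]},
  {"dp":[-0.0114,0,0.0313],"rot":[0,0,0]},
])

```text
t: 9.72
tool_pos: [0.5191, -0.0324, 0.1322]
orientation: [[0.939, 0.343, 0.017], [-0.016, -0.006, 1.0], [0.343, -0.939, -0.0]]
wrist_force: [-0.6, -0.6, -3.9]
opening: 0.272
```

```bash
python3 - <<'E'
from h import *
s=bot.get_state()
print(s['t'],insock(),s['opening'],S.T@np.array(s['ft_torque']))
cv2.imwrite('pics/s8.png',cv2.resize(capture('scene')[165:265,235:375,::-1],None,fx=5,fy=5));
im=capture('wrist');cv2.imwrite('pics/w8.png',im[:,:,::-1]);print(insock())
E
```

```text
9.725 (array([-0.6491652 , -0.05206052, 29.2096625 ]), array([-1.86137615, -0.64839404, -3.42626309])) 0.27222416096459096 [0.00710181 0.67482976 0.02154378]
(array([-0.72934236, -0.03396843, 29.03824371]), array([-0.82527417, -0.18235641, -3.91276676]))
```

View pics/w8.png

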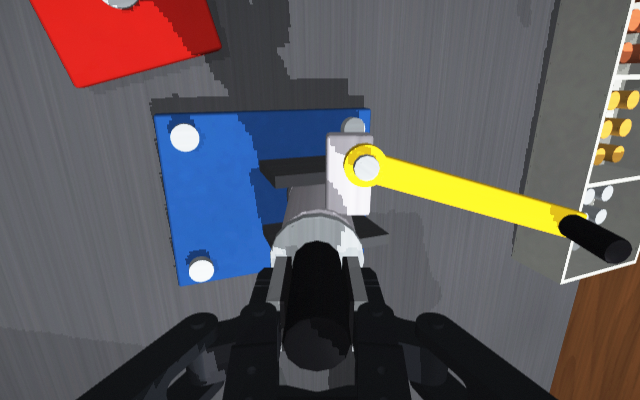

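View pics/s8.png

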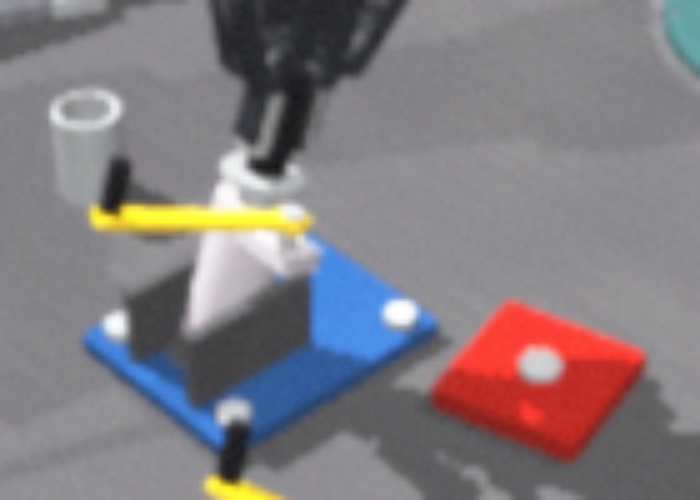

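```bash
python3 - <<'E'
from h import *
way([(-.4,-.05,48),(-.4,-.05,66.9)])
E
```

```text
(-0.4, -0.05, 48) [-0.0206, 0.0003, 0.0598] [-0.0, 0.0, -0.0005]
(-0.4, -0.05, 66.9) [-0.0422, 0.0007, 0.1189] [-0.0, 0.0, -0.0005]
```

play_rows([
  {"dp":[-0.005,0,0.015],"rot":[0,0,0]},
  {"dp":[-0.01,0,0.03],"rot":[0,0,0]},
  {"dp":[-0.0155,0,0.045],"rot":[0,0,0]},
  {"dp":[-0.0206,0.0003,0.0598],"rot":[0,0,0]},
  {"dp":[-0.0206,0.0003,0.0598],"rot":[0,0,0]},
])

```text
t: 10.45
tool_pos: [0.513, -0.0323, 0.1504]
orientation: [[0.939, 0.344, 0.017], [-0.016, -0.006, 1.0], [0.344, -0.939, -0.0]]
wrist_force: [-0.4, -0.5, -3.8]
opening: 0.272
```

```bash
python3 - <<'E'
from h import *
s=bot.get_state()
print(s['t'],insock(),s['opening'],S.T@np.array(s['ft_torque']))
way([(-.4,-.05,66.9)])
E
```

```text
10.45 (array([-0.08328036, -0.14236962, 48.39580501]), array([-1.650313  , -0.46242248, -3.44638967])) 0.2722509231270157 [ 0.02025677  0.70611925 -0.02800562]
(-0.4, -0.05, 66.9) [-0.0221, 0.0007, 0.0576] [0.0001, 0.0004, -0.0004]
```

play_rows([
  {"dp":[-0.005,0,0.015],"rot":[0,0,0]},
  {"dp":[-0.011,0,0.03],"rot":[0,0,0]},
  {"dp":[-0.016,0.0003,0.044],"rot":[0,0,0]},
  {"dp":[-0.0215,0.0006,0.0576],"rot":[0,0,0]},
  {"dp":[-0.0215,0.0006,0.0576],"rot":[0,0,0]},
  {"dp":[-0.0215,0.0006,0.0576],"rot":[0,0,0]},
  {"dp":[-0.0215,0.0006,0.0576],"rot":[0,0,0]},
])

```text
t: 11.32
tool_pos: [0.5064, -0.032, 0.1671]
orientation: [[0.939, 0.343, 0.017], [-0.016, -0.006, 1.0], [0.343, -0.939, 0.0]]
wrist_force: [-0.1, -0.5, -3.7]
opening: 0.269
```

```bash
python3 - <<'E'
from h import *
s=bot.get_state()
print(s['t'],insock(),s['opening'],S.T@np.array(s['ft_torque']))
im=capture('scene');cs=camera_info('scene');cv2.imwrite('pics/s9.png',cv2.resize(im[165:265,235:375,::-1],None,fx=5,fy=5,interpolation=cv2.INTER_CUBIC));cv2.imwrite('pics/s9full.png',im[:,:,::-1])
im=capture('wrist');cv2.imwrite('pics/w9.png',im[:,:,::-1]);print(insock())
for z in (0,.007,.022,.047,.053): print(z,(proj(cs,MO+S@[0,0,z])-[235,165])*5)
E
```

```text
11.325 (array([-0.58453824,  0.06687983, 66.32990417]), array([-1.34983108, -0.49830469, -3.4943925 ])) 0.2686225306860954 [0.0390852  0.67943373 0.03258765]
(array([-0.55779358,  0.08662632, 66.34476863]), array([-1.0389697 ,  0.24980454, -2.94131896]))
0 [256.60106078 195.07495581]
0.007 [259.64289964 183.64875867]
0.022 [266.20495742 158.99940371]
0.047 [277.27646639 117.41099295]
0.053 [279.95904706 107.33429364]
```

View pics/w9.png

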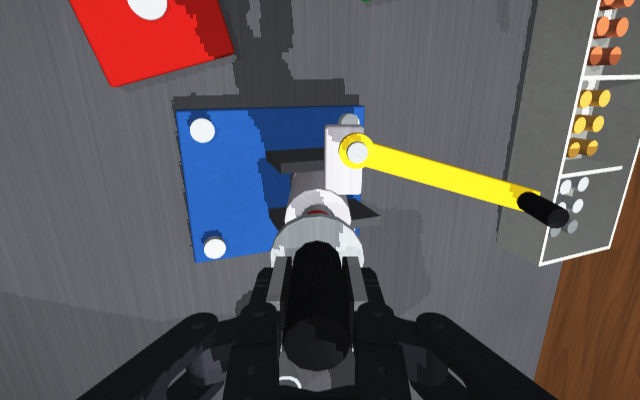

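View pics/s9.png

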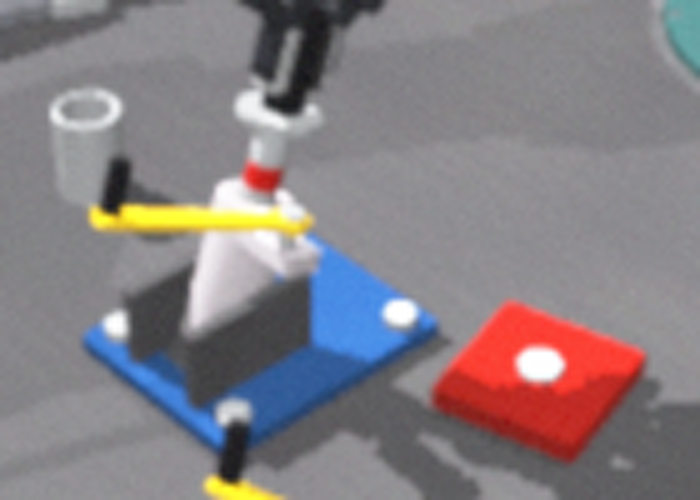

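```bash
python3 - <<'E'
from h import *
s=bot.get_state();print(s['t'],insock(),s['opening'],np.abs(s['dq']).max())
bot.job_done()
E
```

```text
11.425 (array([-0.55779358,  0.08662632, 66.34476863]), array([-1.0389697 ,  0.24980454, -2.94131896])) 0.26685469104805964 0.0019613328204793057
the job is handed in; nothing more can be done
```

I swung the yellow keeper aside to about 1.3 rad with the half-open jaws around its peg. Then I gripped the black handle at 30 N and drew the mandrel about 47 mm straight along the bore. I handed the job in at t ≈ 11.4 s while holding it still there; no verdict was reported.

**Last checks:**
- **Draw:** the tool moved 47.0 mm along the bore. In the scene crop the red band shows above the mouth, no blue is in view, and the collar sits where a 47 mm draw predicts.
- **Alignment and force:** the gripped mandrel sits within about 0.6 mm of the bore axis. Side forces stayed under 2 N at every check between moves. The axial load of about 3.5 N is roughly the mandrel's weight.
- **At rest:** the largest joint speed was about 0.002 rad/s.
- **Other objects:** the keeper is well clear of the mandrel. The magnet, the offcut and the green look-alike look unmoved in the last pictures. I did not re-measure the hammer, brush, can or spool, but the arm never went near them.

No check failed. The only mismatch was in the last scene crop: the red band's edges were about 4–8 crop pixels (roughly 2–5 mm) off the plain axis prediction. I put most of that down to seeing the rod's front face, and did not check it further.

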